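Hold the parts washer's sprung lid just below its balance point for fitting the stay

ROBOT

A 7-joint arm with a two-finger parallel gripper is mounted at the origin on a cart in front of the work surface, level with it; the furniture and walls round the work are solid. World frame = base frame: x ahead of the robot, y to its left, z up, the work surface at z = 0. Lengths are in m, angles in rad, forces in N, time in s.
With the tool pointing down it reaches from about 0.4 to 0.875 m from the base axis. Payload 6.5 kg.
Tool frame: the origin (TCP) lies at the very end of the fingers, on their centre line; the grasp point (between the pads) lies 19 mm behind it; z points along the fingers, y is the direction in which the jaws open and shut (so a half turn about z gives the same grasp; the last joint's range is limited). The gripper opens to 88 mm and grips with 3 to 60 N. Pads are 18 mm wide; open, the fingers measure 123 mm over their backs; the gripper's body (75 mm by 187 mm) begins 45 mm behind the grasp point.
Start: joints at [-1.248, 0.536, -0.004, 1.538, 0.003, 1.067, -0.071], TCP at [0.246, 0.601, 0.239] pointing down, gripper open.
Joint ranges: [-2.7, 2.7], [-0.37, 2.16], [-1.27, 1.26], [0.24, 2.4], [-1.31, 4.45], [0.19, 1.91], [-2.76, 2.76]. Speed limits (rad/s): [2.39, 2.39, 3.14, 3.14, 3.14, 3.14, 3.14].

INTERFACE

Orientations are given as [roll, pitch, yaw] about the fixed x, y, z axes, in that order (R = Rz(yaw) Ry(pitch) Rx(roll)).
In Python, from plant import env gives the robot as it stands. The module is installed in compiled form; this text tells all that it offers.
- The arm moves only by the tool move_arm, never from a script. Its argument "motion" is text: rows parted by semicolons, each of 6 numbers parted by spaces: the shift along the tool's x, y, z as a fraction of full scale, then the turn, a rotation vector about the tool's x, y, z as a fraction of full scale. In form: x y z wx wy wz; .... A call has 1 to 5 rows; each row shifts and turns the pose as measured when the row begins, along the tool's axes as they then stand; what a row does not reach is not made up. Full scale, the value 1, is 30 mm for a shift and 360 degrees for a turn. A row lasts 1/8 s, in which the tool goes at most 62.5 mm and 10.7 degrees, less where a joint would pass 70% of its speed; a pose out of reach is approached as far as the arm can. A call with a number of a shift or a turn outside -1 to 1 is refused whole. A call with a gripper value outside its range is refused whole. "hand" is the opening, from 0 (shut) to 1 (fully open), set as the call begins (left out, the last holds). The fingers move at their own pace and stop on an object; "squeeze" is the grip in N (left out, the last holds). Time passes only in rows, so rows that do not move let the fingers close. It gives the time, the measured TCP pose, the force and the opening at its end, in the units of the state.
- env.read_state(): the state, without advancing time (a new reading comes with each control period).
- env.capture(name): name is "side" or "top" or "wrist"; returns a dict with "pixels" (400x640x3 uint8, red, green, blue), "fx", "fy", "cx", "cy" (pixels), "T" (4x4, takes a point from camera to world coordinates); the wrist camera has in their place "mount" (4x4, takes a point from camera to tool coordinates, whose origin is the TCP and whose axes are the flange's). Camera axes: x right, y down, z forward; pixel columns grow to the right and rows downward; lengths in m; the calibration is good to about 2 mm. A picture is of the moment at which its call begins: read the wrist's pose just before it. There is no depth.
- env.finish_job(): hands the job in, once; it reports no verdict.
The state is a dict: "clock": time; "q": joint angles; "joint_velocities": joint speeds; "effort": joint torques, N m; "ee_pos": TCP position; "ee_rot": TCP orientation; "ft_force": force on the tool from outside, world axes, zero at the start; "torque": the same for the moment, N m; "grip_width": finger opening in m.
Only numpy, scipy, OpenCV 4.12 (cv2) and the standard library are available. Lean on these libraries where they do the work, as an engineer would, in place of code of your own. Each camera call takes 0.05 s, during which the arm holds its last target. There are 200 camera calls.

TASK

The small grey parts washer has had a new lid spring and I want to fit its lid stay: pull the sprung latch lever on its left side towards you through its whole stroke, so that the lid pops up, and ease the lever back home gently, never letting it snap. Then take the lid by its bar and lift it steadily until it is a little past its balance point, to see that the spring takes it over, and bring it back to just below that point, where it only just wants to close; do not let it fly open to its stop or drop shut. Finish while holding the lid still there by its bar, and do not disturb the other things on the bench.

Things in the scene. Friction and masses are not known exactly. Their poses are not given: they have to be found in the camera images.
- washer: parts washer: painted sheet-steel tub on rubber feet with a hinged lid, 240 deep (x) by 320 wide (y), 118 mm high with the lid shut, fixed to the bench. Origin: centre of its underside, on the bench; its x points to the hinge side, away from the robot, y to its left, z up; turned in plan by -0.05 to 0.3 rad. A drain cock sticks 36 mm out low on the front.
- lid_hinge (a point): middle of the lid's hinge line (along the washer's y), 128 mm behind the washer's origin, 112 mm above the bench. Its springs help to lift the lid: at the bar the lid weighs about 3 N near shut, 1 N at 0.8 rad, 0 at 0.945 rad; beyond, it pulls open with 1 N at 1.1 rad and 4 N at the stop. Hinge friction is negligible: only a hand holds it.
- lid (a joint): lid angle in rad: 0 shut, grows as the front edge rises, open stop at 1.40. Latched at the start; once unlatched a spring plunger pops it up to 0.12, where it rests. Its balance point is at 0.945 (54 degrees): let go below it the lid falls shut, above it the lid runs open. Just below the balance point means here some 0.04 to 0.15 rad under it.
- lid_bar (a point): middle of the lid's round bar handle, on its centre line. It runs along the washer's y; the rubber grip is 18 mm thick, 100 mm long, between posts 124 mm apart, 36 mm clear above the lid. At lid angle a it is -215 cos a + 45 sin a mm along the washer's x and 215 sin a + 45 cos a mm up from lid_hinge. Axes turn with the lid, y along the bar. It can turn between the fingers.
- latch_lever (a joint): latch lever angle in rad: 0 home, 0.70 end of stroke; grows as the ball is pulled to the washer's front (to the robot). Its spring pulls it home with about 5 N at the ball at first, 10 N at the end of the stroke; the hook frees the lid at about 0.5. Let go far from home it snaps back at some 5 rad/s; within 0.05 rad of home it may be let go.
- latch_knob (a point): centre of the black ball, 32 mm across, on top of the latch lever on the washer's left side, 180 mm above the bench when home. The axes turn with the lever. The thin lever (9 mm) runs down from it; above it all is free.
- latch_pivot (a point): pivot of the latch lever, its axis along the washer's y; 60 mm in front of and 184 mm left of the washer's origin, 58 mm above the bench. At lever angle b the ball's centre is 40 cos b - 122 sin b mm along the washer's x, 24 mm along its y (outward) and 122 cos b + 40 sin b mm up from here.
- lid_stay: new lid stay: straight bare-steel rod 6 mm thick with a flat round eye at each end, 184 mm long, 6 mm high, to be fitted by the person later between the lugs on the washer's right side (it props the lid at about 0.87 rad); lying on the bench in front of the washer; origin at the middle of its underside, x along it. Bystander
- spanner: combination spanner 28x171x7 mm lying on the bench left of the washer; origin under its middle, y along it. Bystander
- screwdriver: screwdriver with a green handle, 29x204x27 mm, lying far left on the bench; origin under its middle, y along it. Bystander
- combination_pliers: pliers with blue handles, 56x179x12 mm, lying near the bench's front edge on the left; origin under their middle, y along them. Bystander
- clamp: spring clamp 60x105x22 mm lying on its side on the right of the bench; origin under its middle. Bystander

How it is judged:
On the way, in this order (a step that is already met when the one before it is completed fails the run):
1. the latch lever is pulled through its stroke (at least 0.62 of 0.70 rad) (value of joint latch_lever above 0.62 rad), for 0.1 s.
2. the lever is back home and the lid has popped up (value of joint latch_lever below 0.06 rad and value of joint lid above 0.07 rad), for 0.2 s.
3. the lid is raised past its balance point (over 0.975 rad) (value of joint lid above 0.975 rad), for 0.2 s.
At the end, for the whole second after the job is handed in: The lid is held still by the gripper's fingers between 0.765 and 0.93 rad (0.015 to 0.18 rad below its balance point at 0.945 rad), fingers touching it with more than 0.3 N, slower than 0.05 rad/s, and the latch lever is home (under 0.06 rad) (value of joint lid between 0.765 and 0.93 rad and velocity of joint lid between -0.05 and 0.05 rad/s and value of joint latch_lever below 0.06 rad and contact force between the fingers and lid above 0.3 N); the arm keeps its last pose, push and grip.
It fails at once if the latch lever snaps back (faster than 3.5 rad/s) (velocity of joint latch_lever below -3.5 rad/s).
It fails at once if the lid flies open (over 1.30 rad) (value of joint lid above 1.3 rad).
It fails at once if the lid drops shut (closing faster than 2 rad/s) (velocity of joint lid below -2 rad/s).
It fails at once if something else on the bench is disturbed (moved over 30 mm) (distance of any of lid_stay, spanner, screwdriver, combination_pliers, clamp from where it was at the start of the episode above 0.03 m).
It also fails if it takes over 62 s, if anything falls off the work surface, if the arm or the gripper's body presses on something with over 40 N, if the wrist force passes 120 N, or if a joint passes its speed limit or range.

## Working session

There is one attempt and no reset: what is moved stays moved. The work goes in short steps, Python scripts to look and compute and a tool call to move; the robot and the scene stay as the last step left them, time stands still between calls to the robot, and variables do not carry over. Pictures are saved under pics/ and viewed, about 8 in all and at most 12, crops included, and the job is handed in when it is done.

Besides the shell and the picture viewer there is one more tool, called after "Request:" as a command line: name --argument value ..., lists and objects as JSON in quotes. move_arm: Moves the arm, as the interface text tells. Its arguments: {"type":"object","properties":{"motion":{"type":"string"},"hand":{"type":"number"},"squeeze":{"type":"number"}},"required":["motion"]}

```bash
mkdir -p pics; python3 - <<'E'
from plant import env
import cv2,numpy as np,pickle
s=env.read_state();print(s)
for n in("top","side"):
    c=env.capture(n);pickle.dump(c,open(n+".pkl","wb"))
    print(n,c["fx"],c["cx"],c["cy"],c["T"].round(3).tolist())
    cv2.imwrite(f"pics/{n}0.png",c["pixels"][:,:,::-1])
E
```

```text
{'clock': 0.0, 'q': array([-1.24819064,  0.53717017, -0.00442367,  1.53882016,  0.00260459,
        1.06732627, -0.07118819]), 'joint_velocities': array([ 0.00118844, -0.0005206 ,  0.00017543, -0.00130216, -0.00101704,
        0.00062079,  0.00164665]), 'effort': array([-1.91572435e-04, -5.70980895e+01,  9.90954861e-01, -2.51606798e+01,
       -5.61616919e-02,  1.79875345e-02,  1.65163819e-04]), 'ee_pos': array([0.24620144, 0.60091986, 0.23785729]), 'ee_rot': array([-3.13987989e+00,  1.37796299e-04,  2.75286008e+00]), 'ft_force': array([-0.59195492, -0.11062476, -0.23029035]), 'torque': array([ 0.0444704 , -0.01283647,  0.01210233]), 'grip_width': 0.08858249376789186}
top 401.6771787949883 313.3618958293118 200.56181144476452 [[0.024, -0.982, 0.186, 0.283], [-1.0, -0.022, 0.01, 0.113], [-0.005, -0.186, -0.983, 1.418], [0.0, 0.0, 0.0, 1.0]]
side 512.5617350663745 327.1501466254985 198.9924301579846 [[0.959, -0.196, 0.206, 0.182], [-0.284, -0.648, 0.706, -1.141], [-0.005, -0.736, -0.677, 1.33], [0.0, 0.0, 0.0, 1.0]]
```

View pics/top0.png

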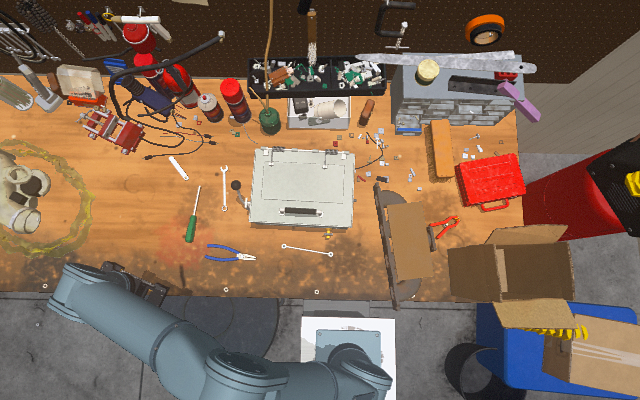

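View pics/side0.png

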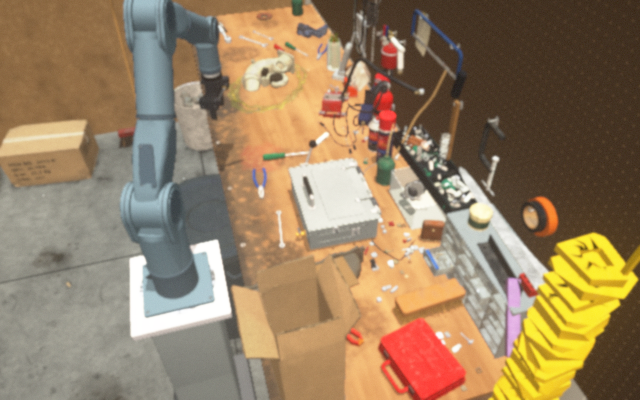

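The top view shows the washer at about (303,188), its bar at about (301,211) and the black ball at about (236,185). In the side view the bar is at about (308,190). I'll measure these next.

```bash
cat > h.py <<'E'
import numpy as np,cv2,pickle
def ray(c,u,v,z):
    T=c["T"];d=T[:3,:3]@np.array([(u-c["cx"])/c["fx"],(v-c["cy"])/c["fy"],1]);o=T[:3,3]
    return o+d*(z-o[2])/d[2]
def proj(c,p):
    q=np.linalg.inv(c["T"])@np.append(p,1);return (q[0]/q[2]*c["fx"]+c["cx"],q[1]/q[2]*c["fy"]+c["cy"])
def blob(c,x0,y0,x1,y1,th):
    g=c["pixels"].max(2)[y0:y1,x0:x1];m=(g<th).astype(np.uint8)
    n,l,s,cc=cv2.connectedComponentsWithStats(m);k=1+np.argmax(s[1:,4])
    pts=np.argwhere(l==k)[:,::-1]
    r=cv2.minAreaRect(pts.astype(np.float32))
    return (cc[k]+[x0,y0]),s[k],r,pts+[x0,y0]
E
python3 - <<'E'
from h import *
t=pickle.load(open("top.pkl","rb"));s=pickle.load(open("side.pkl","rb"))
b=blob(t,270,200,335,222,90);k=blob(t,225,175,247,195,70)
print(b[:3],k[:3])
B=ray(t,*b[0],.157);K=ray(t,*k[0],.18)
p=b[3];f=cv2.fitLine(p.astype(np.float32),cv2.DIST_L2,0,.01,.01).ravel()
A=ray(t,f[2]-20*f[0],f[3]-20*f[1],.157);C=ray(t,f[2]+20*f[0],f[3]+20*f[1],.157)
d=A-C; print("bar",B,"ball",K,"baryaw",np.arctan2(-d[0],d[1]))
v=K-B;print(np.linalg.norm(v[:2]),np.hypot(.067,.208),"yaw",np.arctan2(v[1],v[0])-np.arctan2(.208,.067))
print("side proj",proj(s,B),proj(s,K))
im=cv2.resize(t["pixels"][130:270,170:380,::-1],None,fx=3.8,fy=3.8,interpolation=cv2.INTER_CUBIC)
cv2.imwrite("pics/crop.png",im)
sd=cv2.resize(s["pixels"][120:260,230:400,::-1],None,fx=4,fy=4,interpolation=cv2.INTER_CUBIC);cv2.imwrite("pics/crops.png",sd)
E
```

```text
(array([299.81168831, 210.55194805]), array([ 15,   8,  31,   6, 154], dtype=int32), ((30.0, 10.5), (5.0, 30.0), 90.0)) (array([231. , 185.5]), array([ 6, 10,  1,  2,  2], dtype=int32), ((6.0, 10.5), (1.0, 0.0), -90.0))
bar [0.48836946 0.16816832 0.157     ] ball [0.55989135 0.3871165  0.18      ] baryaw -0.025590283278427602
0.23033385892360767 0.218524598157736 yaw -0.0041130601272525436
side proj (np.float64(306.52551291804224), np.float64(185.8233861841124)) (np.float64(309.81354053037023), np.float64(141.08678313341642))
```

View pics/crop.png

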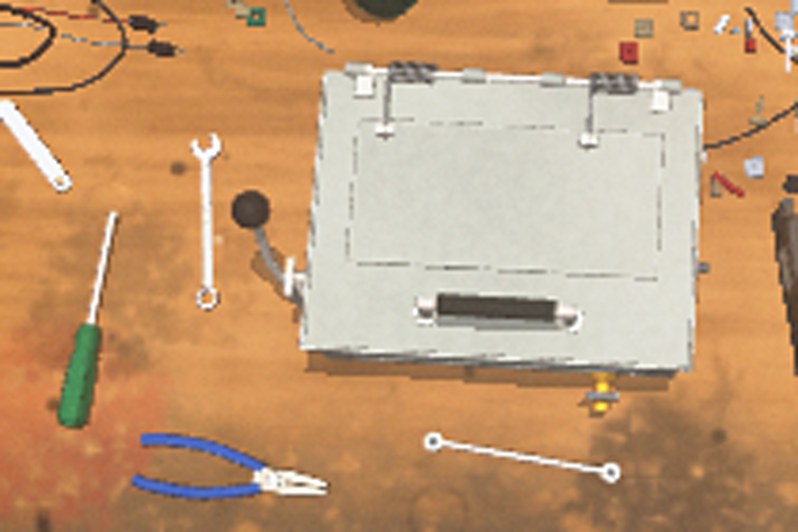

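The crop gives the ball at about (235.8,185) and the bar's post ends at (282.4,210.8) and (320.3,213.4). The spanner is at x≈224, left of the ball, and the stay lies in front of the washer.

```bash
python3 - <<'E'
from h import *
t=pickle.load(open("top.pkl","rb"));s=pickle.load(open("side.pkl","rb"))
b=blob(t,275,203,330,220,105);k=blob(t,229,178,243,192,105)
print(b[0],b[1],k[0],k[1])
B=ray(t,*b[0],.157);K=ray(t,*k[0],.18)
f=cv2.fitLine(b[3].astype(np.float32),cv2.DIST_L2,0,.01,.01).ravel()
A=ray(t,f[2]-20*f[0],f[3]-20*f[1],.157);C=ray(t,f[2]+20*f[0],f[3]+20*f[1],.157)
d=A-C; d*=np.sign(d[1]);print("bar",B,"ball",K,"baryaw",np.arctan2(-d[0],d[1]))
v=K-B;print(np.linalg.norm(v[:2]),np.hypot(.067,.208),"yaw",np.arctan2(v[1],v[0])-np.arctan2(.208,.067))
print("side proj",proj(s,B),proj(s,K))
for n in((325,70),(700,90),(303,350),(690,370)):
    print(ray(t,n[0]/3.8+170,n[1]/3.8+130,.11))
E
```

```text
[299.98148148 210.61111111] [ 10   5  31   7 162] [235.34246575 184.93150685] [ 2  3 10  9 73]
bar [0.48819123 0.1676228  0.157     ] ball [0.56203928 0.37348536 0.18      ] baryaw -0.02984634889765475
0.21870740106491424 0.218524598157736 yaw -0.032805754511115115
side proj (np.float64(306.51607106342254), np.float64(185.93208277555036)) (np.float64(311.3093863667123), np.float64(143.0499647169561))
[0.70646543 0.32712756 0.11      ]
[ 0.69518045 -0.00815553  0.11      ]
[0.45388823 0.33342838 0.11      ]
[ 0.44418012 -0.00072657  0.11      ]
```

View pics/crops.png

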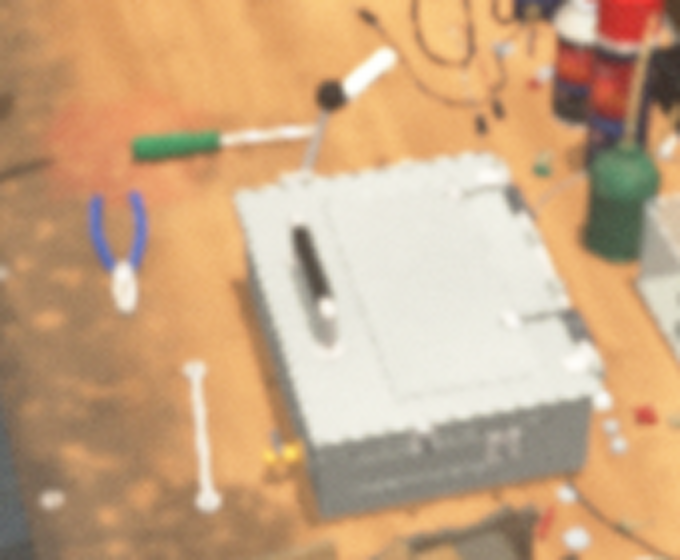

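Request:
move_arm --motion "0 0 0 0 0 -0.0285; 0 0 0 0 0 -0.0285; -0.9 -0.6 0 0 0 0; -0.9 -0.6 0 0 0 0; -0.9 -0.6 0 0 0 0" --hand 1 --squeeze 40

```text
clock: 0.72
ee_pos: [0.3238, 0.5447, 0.2352]
ee_rot: [-3.137, -0.004, 3.13]
ft_force: [1.4, 1.0, -0.2]
grip_width: 0.0879
```

Request:
move_arm --motion "-1 -0.7 0 0 0 0.0008; -1 -0.7 0 0 0 0.0008; -1 -0.7 0 0 0 0; -1 -0.7 0 0 0 0; -1 -0.7 0 0 0 0"

```text
clock: 1.35
ee_pos: [0.4751, 0.4323, 0.2328]
ee_rot: [-3.133, -0.007, 3.121]
ft_force: [-1.0, -0.1, 0.3]
grip_width: 0.0883
```

```bash
cat > d.py <<'E'
import sys,numpy as np
from plant import env
from scipy.spatial.transform import Rotation as R
s=env.read_state();Rt=R.from_euler("xyz",s["ee_rot"]).as_matrix()
W=np.array([.575,.165]);yaw=-.031
def w2(x,y,z): c,n=np.cos(yaw),np.sin(yaw);return np.array([W[0]+c*x-n*y,W[1]+n*x+c*y,z])
def lever(b): return w2(-.060+.040*np.cos(b)-.122*np.sin(b),.208,.058+.122*np.cos(b)+.040*np.sin(b))
def bar(a): return w2(.128-.215*np.cos(a)+.045*np.sin(a),0,.112+.215*np.sin(a)+.045*np.cos(a))
def tool(pitch): # tool z tilted by pitch from down, towards washer +x
    z=np.array([np.sin(pitch)*np.cos(yaw),np.sin(pitch)*np.sin(yaw),-np.cos(pitch)])
    return z
gp=s["ee_pos"]-.019*Rt[:,2]
def to(p): return (Rt.T@(np.array(p)-gp)/.03).round(3)
def show(): print("t",round(s["clock"],2),"gp",gp.round(4),"rot",np.round(s["ee_rot"],3),"F",s["ft_force"].round(1),"w",round(s["grip_width"],4))
E
python3 -c "
from d import *
show();print(lever(0),to(lever(0)))"
```

```text
t 1.35 gp [0.4752 0.4324 0.2518] rot [-3.133 -0.007  3.121] F [-1.  -0.1  0.3] w 0.0883
[0.56145658 0.37351996 0.18      ] [-2.932 -1.884  2.39 ]
```

Request:
move_arm --motion "-1 -0.65 -0.2 0 0 0.0006; -1 -0.65 0 0 0 0.0006; -0.9 -0.55 0 0 0 0; 0 0 0 0 0 0"

```text
clock: 1.85
ee_pos: [0.5653, 0.3683, 0.2367]
ee_rot: [-3.129, -0.008, 3.107]
ft_force: [-0.7, 0.5, 0.4]
grip_width: 0.0881
```

```bash
python3 -c "
from d import *
import cv2,pickle
show();print(to(lever(0)))
c=env.capture('wrist');T=np.eye(4);T[:3,:3]=Rt;T[:3,3]=s['ee_pos'];c['T']=T@c['mount']
pickle.dump(c,open('w1.pkl','wb'));cv2.imwrite('pics/w1.png',c['pixels'][:,:,::-1])
from h import proj;print(proj(c,lever(0)))"
```

```text
t 1.85 gp [0.5654 0.3685 0.2557] rot [-3.129 -0.008  3.107] F [-0.7  0.5  0.4] w 0.0881
[0.118 0.194 2.523]
(np.float64(325.52338376499347), np.float64(213.18131693738516))
```

View pics/w1.png

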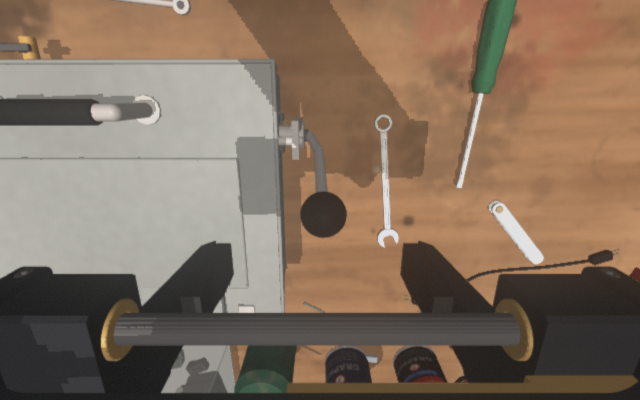

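The wrist view shows the ball at (324,214), against a predicted (325.5,213), so the estimate holds. The jaws straddle it with room to spare, so I'm going down.

Request:
move_arm --motion "0.1 0.18 0.8 0 0 0; 0 0 0.8 0 0 0; 0 0 0.8 0 0 0; 0 0 0.1 0 0 0; 0 0 0 0 0 0"

```text
clock: 2.52
ee_pos: [0.553, 0.3821, 0.1602]
ee_rot: [-3.134, -0.014, 3.119]
ft_force: [0.5, -0.2, 0.0]
grip_width: 0.0882
```

```bash
python3 -c "
from d import *
show();print(to(lever(0)))"
```

```text
t 2.52 gp [0.5533 0.3822 0.1792] rot [-3.134 -0.014  3.119] F [ 0.5 -0.2  0. ] w 0.0882
[-0.279 -0.284 -0.029]
```

Request:
move_arm --motion "-0.28 -0.28 0 0 0 0; 0 0 0 0 0 0"

```text
clock: 2.78
ee_pos: [0.5625, 0.3735, 0.1621]
ee_rot: [-3.135, -0.011, 3.119]
ft_force: [-0.1, 0.5, -0.1]
grip_width: 0.0883
```

```bash
python3 -c "
from d import *
show();print(to(lever(0)))"
```

```text
t 2.77 gp [0.5627 0.3736 0.1811] rot [-3.135 -0.011  3.119] F [-0.1  0.5 -0.1] w 0.0883
[ 0.041 -0.004  0.036]
```

Request:
move_arm --motion "0 0 0.05 0 0 0; 0 0 0 0 0 0; 0 0 0 0 0 0; 0 0 0 0 0 0; 0 0 0 0 0 0" --hand 0 --squeeze 40

```text
clock: 3.4
ee_pos: [0.5628, 0.3739, 0.1614]
ee_rot: [-3.137, -0.01, 3.119]
ft_force: [1.0, -0.8, 0.6]
grip_width: 0.0408
```

Request:
move_arm --motion "0 0 0 0 0 0; 0 0 0 0 0 0; 0 0 0 0 0 0"

```text
clock: 3.78
ee_pos: [0.5628, 0.372, 0.1613]
ee_rot: [-3.134, -0.011, 3.118]
ft_force: [0.1, -0.3, 0.3]
grip_width: 0.0288
```

```bash
python3 -c "
from d import *
import cv2,pickle
from h import proj
show();print(to(lever(0)))
c=env.capture('wrist');T=np.eye(4);T[:3,:3]=Rt;T[:3,3]=s['ee_pos'];c['T']=T@c['mount']
pickle.dump(c,open('w2.pkl','wb'));cv2.imwrite('pics/w2.png',c['pixels'][:,:,::-1])
print(proj(c,lever(0)))
t=env.capture('top');pickle.dump(t,open('t2.pkl','wb'));print(env.read_state()['grip_width'])"
```

```text
t 3.77 gp [0.563  0.3721 0.1803] rot [-3.134 -0.011  3.118] F [ 0.1 -0.3  0.3] w 0.0288
[0.052 0.045 0.011]
(np.float64(320.24035357534797), np.float64(275.6868308444512))
0.02883553696977251
```

View pics/w2.png

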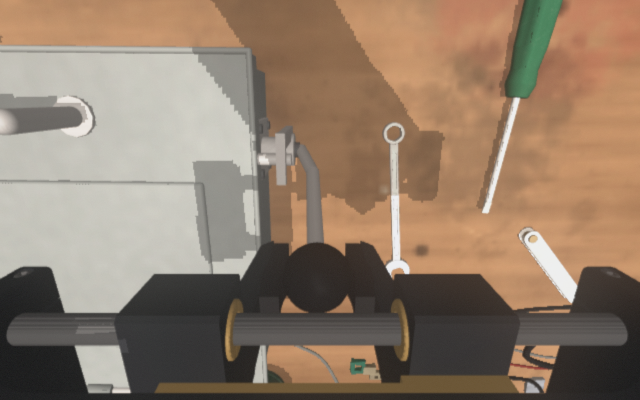

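The pads are centred on the ball, which shows at (317,278); the pads give slightly under the grip. Now I'll pull along the arc.

Request:
move_arm --motion "0.3 0 -0.09 0 0 0; 0.3 0 -0.06 0 0 0; 0.3 0 -0.04 0 0 0; 0.3 0 -0.02 0 0 0; 0.3 0 0 0 0 0"

```text
clock: 4.5
ee_pos: [0.5286, 0.3732, 0.1676]
ee_rot: [-3.141, 0.013, 3.114]
ft_force: [8.0, 0.8, -4.8]
grip_width: 0.0296
```

```bash
cat >> d.py <<'E'
def lb():
    p=gp-[W[0],W[1],0];c,n=np.cos(yaw),np.sin(yaw);q=np.array([c*p[0]+n*p[1]+.060,-n*p[0]+c*p[1],p[2]-.058])
    return np.arctan2(q[2],q[0])-np.arctan2(.122,.04),np.hypot(q[0],q[2]),q[1]
def la():
    p=gp-[W[0],W[1],0];c,n=np.cos(yaw),np.sin(yaw);x=c*p[0]+n*p[1]-.128;z=p[2]-.112
    return np.arctan2(z,-x)-np.arctan2(.045,.215),np.hypot(x,z),-n*p[0]+c*p[1]
E
python3 -c "
from d import *
show();print(lb(),to(lever(.5)),to(lever(.69)))"
```

```text
t 4.5 gp [0.5284 0.3733 0.1866] rot [-3.141  0.013  3.114] F [ 8.   0.8 -4.8] w 0.0296
(np.float64(0.26295681705504204), np.float64(0.12879720537962186), np.float64(0.2067229771846076)) [1.011 0.046 0.066] [1.795 0.049 0.279]
```

Request:
move_arm --motion "0.35 0 0 0 0 0; 0.35 0 0.02 0 0 0; 0.35 0 0.04 0 0 0; 0.35 0 0.06 0 0 0; 0.35 0 0.08 0 0 0"

```text
clock: 5.12
ee_pos: [0.4932, 0.3747, 0.1641]
ee_rot: [3.131, 0.047, 3.107]
ft_force: [11.0, -0.1, -0.9]
grip_width: 0.0295
```

```bash
python3 -c "
from d import *
show();print(lb(),to(lever(.5)),to(lever(.69)))"
```

```text
t 5.12 gp [0.4923 0.3745 0.1831] rot [3.131 0.047 3.107] F [11.  -0.1 -0.9] w 0.0295
(np.float64(0.5456052874750654), np.float64(0.12845168082969063), np.float64(0.20683612750593786)) [-0.193  0.04  -0.028] [0.597 0.035 0.157]
```

Request:
move_arm --motion "0.35 0 0.08 0 0 0; 0.35 0 0.08 0 0 0; 0.25 0 0.06 0 0 0; 0.18 0 0.02 0 0 0; 0.15 0 0.02 0 0 0"

```text
clock: 5.75
ee_pos: [0.4782, 0.3754, 0.1595]
ee_rot: [3.116, 0.09, 3.097]
ft_force: [13.0, 1.3, -6.8]
grip_width: 0.0296
```

```bash
python3 -c "
from d import *
show();print(lb(),to(lever(.69)))"
```

```text
t 5.75 gp [0.4764 0.3749 0.1784] rot [3.116 0.09  3.097] F [13.   1.3 -6.8] w 0.0296
(np.float64(0.6745995730627852), np.float64(0.1285555419051989), np.float64(0.2067882331125306)) [0.062 0.039 0.024]
```

Request:
move_arm --motion "0.25 0 0.05 0 0 0; 0.25 0 0.05 0 0 0; 0.2 0 0.04 0 0 0"

```text
clock: 6.12
ee_pos: [0.4756, 0.3756, 0.1583]
ee_rot: [3.104, 0.12, 3.089]
ft_force: [14.9, 0.4, -3.4]
grip_width: 0.0296
```

```bash
python3 -c "
from d import *
from h import blob,proj
show();print(lb(),to(lever(.5)))
t=env.capture('top')
b=blob(t,270,200,335,225,90);print(b[0],b[1],proj(t,bar(0)),proj(t,bar(.12)))"
```

```text
t 6.12 gp [0.4733 0.3751 0.1772] rot [3.104 0.12  3.089] F [14.9  0.4 -3.4] w 0.0296
(np.float64(0.7010860469415583), np.float64(0.12856027539016365), np.float64(0.2068085769195862)) [-0.848  0.062 -0.132]
[299.7826087  207.34161491] [ 14   4  32   7 161] (np.float64(299.95689441360986), np.float64(210.65697719220395)) (np.float64(299.78095591289457), np.float64(207.1523870639071))
```

The lever is at its stop and the lid has popped up: the bar is at row 207.3, predicted 207.2. Now I'll ease it home.

Request:
move_arm --motion "-0.2 0 -0.08 0 0.002 0; -0.25 0 -0.08 0 0.003 0; -0.25 0 -0.07 0 0.003 0; -0.25 0 -0.05 0 0.003 0; -0.25 0 -0.03 0 0.003 0"

```text
clock: 6.8
ee_pos: [0.5186, 0.3744, 0.1677]
ee_rot: [3.099, 0.044, 3.092]
ft_force: [5.7, 3.0, -9.6]
grip_width: 0.0294
```

```bash
python3 -c "
from d import *
show();print(lb(),to(lever(.2)),to(lever(0.02)))"
```

```text
t 6.8 gp [0.5177 0.3736 0.1867] rot [3.099 0.044 3.092] F [ 5.7  3.  -9.6] w 0.0294
(np.float64(0.3457090355267771), np.float64(0.12872190062281919), np.float64(0.20671107611334777)) [-0.62   0.051  0.068] [-1.365  0.057  0.26 ]
```

Request:
move_arm --motion "-0.25 0 0.01 0 0.002 0; -0.25 0 0.03 0 0.002 0; -0.25 0 0.05 0 0.002 0; -0.2 0 0.07 0 0.001 0; -0.15 0 0.07 0 0 0"

```text
clock: 7.42
ee_pos: [0.5566, 0.3732, 0.1622]
ee_rot: [3.096, 0.004, 3.093]
ft_force: [4.4, -0.6, 1.2]
grip_width: 0.0294
```

```bash
python3 -c "
from d import *
show();print(lb(),to(lever(0.0)))"
```

```text
t 7.42 gp [0.5565 0.3724 0.1812] rot [3.096 0.004 3.093] F [ 4.4 -0.6  1.2] w 0.0294
(np.float64(0.03967001070062626), np.float64(0.1280921838557943), np.float64(0.2067101747883808)) [-0.164  0.044  0.043]
```

Request:
move_arm --motion "-0.15 0 0.03 0 0 0; -0.1 0 0.02 0 0 0; -0.1 0 0.02 0 0 0; 0 0 0 0 0 0"

```text
clock: 7.92
ee_pos: [0.5599, 0.3731, 0.1611]
ee_rot: [3.101, -0.01, 3.096]
ft_force: [3.6, -0.6, -0.4]
grip_width: 0.0298
```

```bash
python3 -c "
from d import *
show();print(lb(),to(lever(0.0)))"
```

```text
t 7.92 gp [0.5601 0.3723 0.1801] rot [ 3.101 -0.01   3.096] F [ 3.6 -0.6 -0.4] w 0.0298
(np.float64(0.009996410462183025), np.float64(0.12807300352536666), np.float64(0.20672296041815394)) [-0.043  0.043  0.004]
```

Request:
move_arm --motion "-0.15 0 0.02 0 0 0; -0.12 0 0.02 0 0 0; -0.1 0 0 0 0 0; 0 0 0 0 0 0"

```text
clock: 8.43
ee_pos: [0.5596, 0.373, 0.1611]
ee_rot: [3.107, -0.032, 3.1]
ft_force: [3.5, -1.5, 0.3]
grip_width: 0.0293
```

```bash
python3 -c "
from d import *
show();print(lb(),to(lever(0.0)))"
```

```text
t 8.43 gp [0.5602 0.3723 0.1801] rot [ 3.107 -0.032  3.1  ] F [ 3.5 -1.5  0.3] w 0.0293
(np.float64(0.00893870170968225), np.float64(0.1280969449997075), np.float64(0.20671998799874244)) [-0.039  0.043  0.003]
```

Within about 0.02 rad of home and no longer moving when pushed, so I'm letting go and rising.

Request:
move_arm --motion "0 0 0 0 0 0; 0 0 0 0 0 0; 0 0 0 0 0 0; 0 0 0 0 0 0" --hand 0.8

```text
clock: 8.93
ee_pos: [0.5582, 0.3739, 0.1599]
ee_rot: [3.107, -0.035, 3.102]
ft_force: [0.6, 0.0, -0.2]
grip_width: 0.0673
```

Request:
move_arm --motion "0 0 -0.7 0 0.002 0; 0 0 -0.9 0 0.003 0; 0 0 -0.9 0 0 0; 0 0 -0.5 0 0 0; 0 0 0 0 0 0"

```text
clock: 9.55
ee_pos: [0.5621, 0.3705, 0.2508]
ee_rot: [3.108, -0.07, 3.104]
ft_force: [-0.2, -0.1, 0.7]
grip_width: 0.0704
```

```bash
python3 -c "
from d import *
from h import *
show()
t=env.capture('top');b=blob(t,270,200,335,225,90);print(b[0],proj(t,bar(.12)))
c=env.capture('wrist');T=np.eye(4);T[:3,:3]=Rt;T[:3,3]=s['ee_pos'];c['T']=T@c['mount']
cv2.imwrite('pics/w3.png',c['pixels'][:,:,::-1])
print(proj(c,lever(0)),proj(c,lever(0.06)),proj(c,bar(.12)),bar(.12),to(bar(.12)),blob(c,260,140,400,260,45)[0:2])"
```

```text
t 9.55 gp [0.5634 0.3698 0.2698] rot [ 3.108 -0.07   3.104] F [-0.2 -0.1  0.7] w 0.0704
[299.60122699 207.32515337] (np.float64(299.78095591289457), np.float64(207.1523870639071))Traceback (most recent call last):
  File "<string>", line 8, in <module>
    print(proj(c,lever(0)),proj(c,lever(0.06)),proj(c,bar(.12)),bar(.12),to(bar(.12)),blob(c,260,140,400,260,45)[0:2])
                                                                                      ~~~~^^^^^^^^^^^^^^^^^^^^^^
  File "h.py", line 9, in blob
    n,l,s,cc=cv2.connectedComponentsWithStats(m);k=1+np.argmax(s[1:,4])
                                                     ~~~~~~~~~^^^^^^^^^
    return _wrapfunc(a, 'argmax', axis=axis, out=out, **kwds)
    return bound(*args, **kwds)
ValueError: attempt to get argmax of an empty sequence
```

```bash
python3 -c "
from d import *
from h import *
show();print(s['q'].round(2))
c=env.capture('wrist');T=np.eye(4);T[:3,:3]=Rt;T[:3,3]=s['ee_pos'];c['T']=T@c['mount']
cv2.imwrite('pics/w3.png',c['pixels'][:,:,::-1])
print([np.round(proj(c,p),1) for p in(lever(0),lever(.06),bar(.12))],bar(.12),to(bar(.12)))"
```

```text
t 9.65 gp [0.5625 0.3695 0.2682] rot [ 3.11  -0.072  3.104] F [-0.3  0.3 -0.3] w 0.0705
[-0.59  0.59 -0.04  1.42 -0.05  1.17  0.93]
[array([318.6, 218.1]), array([318.7, 209.2]), array([  2.6, 138. ])] [0.49497166 0.16748167 0.18241451] [ 1.787 -6.905  2.777]
```

View pics/w3.png

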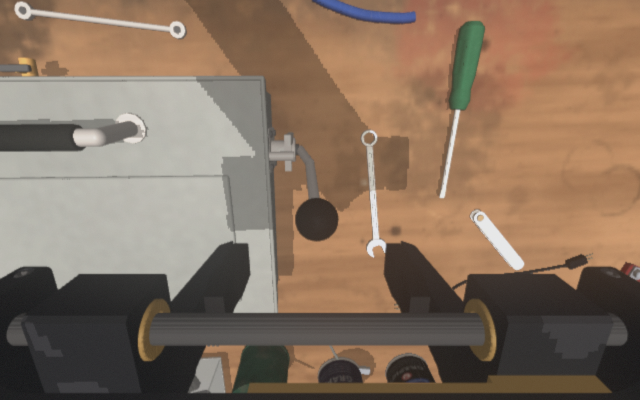

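The ball is at (316,219), predicted (318.6,218), so the lever is home; the bystanders look untouched. Next I'll turn the tool 90° so the jaws close across the bar.

Request:
move_arm --motion "0 0 -0.2 0.004 -0.011 0; 0 0 0 0 0 0.029; 0 0 0 0 0 0.029; 0 0 0 0 0 0.029; 0 0 0 0 0 0.029"

```text
clock: 10.32
ee_pos: [0.5582, 0.3683, 0.2481]
ee_rot: [-3.134, -0.007, 2.353]
ft_force: [-0.2, 0.0, 0.5]
grip_width: 0.0706
```

Request:
move_arm --motion "0 0 0 0 0 0.029; 0 0 0 0 0 0.029; 0 0 0 0 0 0.029; 0 0 0 0 0 0.029; 0 0 0 0 0 0.012"

```text
clock: 10.95
ee_pos: [0.5547, 0.3671, 0.2411]
ee_rot: [-3.124, 0.008, 1.524]
ft_force: [-0.0, -0.9, -0.7]
grip_width: 0.0706
```

```bash
python3 -c "
from d import *
show();print(s['q'].round(2),to(bar(.12)))"
```

```text
t 10.95 gp [0.555  0.3672 0.2601] rot [-3.124  0.008  1.524] F [-0.  -0.9 -0.7] w 0.0706
[-0.87  0.59  0.34  1.49 -0.21  1.12 -0.54] [-6.723 -1.642  2.674]
```

Request:
move_arm --motion "-1 -0.25 -0.1 0 0 0; -1 -0.25 0 0 0 0; -1 -0.25 0 0 0 0; -1 -0.25 0 0 0 -0.0015; -1 -0.25 0 0 0 -0.0015"

```text
clock: 11.58
ee_pos: [0.5056, 0.2165, 0.2399]
ee_rot: [-3.116, 0.013, 1.548]
ft_force: [0.6, 0.5, 0.6]
grip_width: 0.0706
```

```bash
python3 -c "
from d import *
show();print(s['q'].round(2),to(bar(.12)))"
```

```text
t 11.57 gp [0.5061 0.2167 0.2589] rot [-3.116  0.013  1.548] F [0.6 0.5 0.6] w 0.0706
[-0.77  0.39  0.36  1.8  -0.16  1.01 -0.36] [-1.614 -0.268  2.58 ]
```

Request:
move_arm --motion "-0.85 -0.15 0 -0.004 0.002 0; -0.8 -0.1 0 0 0 0; 0 0 0 0 0 0"

```text
clock: 11.95
ee_pos: [0.4943, 0.1627, 0.2379]
ee_rot: [-3.137, 0.004, 1.545]
ft_force: [0.4, 0.9, -0.2]
grip_width: 0.0704
```

```bash
python3 -c "
from d import *
from h import *
show();print(to(bar(.12)))
c=env.capture('wrist');T=np.eye(4);T[:3,:3]=Rt;T[:3,3]=s['ee_pos'];c['T']=T@c['mount']
cv2.imwrite('pics/w4.png',c['pixels'][:,:,::-1])
print(proj(c,bar(.12)))"
```

```text
t 11.95 gp [0.4944 0.1628 0.2569] rot [-3.137  0.004  1.545] F [ 0.4  0.9 -0.2] w 0.0704
[0.165 0.025 2.484]
(np.float64(317.0624639528558), np.float64(212.16959206207122))
```

View pics/w4.png

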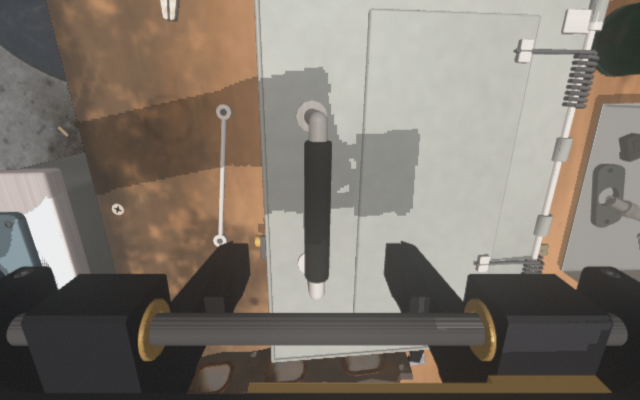

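The bar's grip is centred at (317,210), predicted (317,212), and runs parallel to the fingers' plane. Going down over it.

Request:
move_arm --motion "0.15 0.02 0.6 0 0 0; 0 0 0.6 0 0 0; 0 0 0.5 0 0 0; 0 0 0 0 0 0"

```text
clock: 12.5
ee_pos: [0.4948, 0.1743, 0.1841]
ee_rot: [-3.137, 0.002, 1.553]
ft_force: [-0.3, 0.8, 0.2]
grip_width: 0.0707
```

```bash
python3 -c "
from d import *
show();print(to(bar(.12)))"
```

```text
t 12.5 gp [0.4949 0.1743 0.2031] rot [-3.137e+00  2.000e-03  1.553e+00] F [-0.3  0.8  0.2] w 0.0707
[-0.228  0.009  0.688]
```

Request:
move_arm --motion "-0.2 0 0.4 0 0 0; 0 0 0.27 0 0 0; 0 0 0 0 0 0"

```text
clock: 12.88
ee_pos: [0.4952, 0.1684, 0.1632]
ee_rot: [-3.138, 0.001, 1.553]
ft_force: [0.8, 0.4, 0.1]
grip_width: 0.0707
```

Request:
move_arm --motion "0 0 0 0 0 0; 0 0 0 0 0 0; 0 0 0 0 0 0; 0 0 0 0 0 0; 0 0 0 0 0 0" --hand 0 --squeeze 20

```text
clock: 13.5
ee_pos: [0.496, 0.1686, 0.1643]
ee_rot: [-3.139, 0.0, 1.553]
ft_force: [0.4, 0.7, -0.3]
grip_width: 0.0227
```

Request:
move_arm --motion "0 0 0 0 0 0; 0 0 0 0 0 0; 0 0 0 0 0 0; 0 0 0 0 0 0; 0 0 0 0 0 0"

```text
clock: 14.12
ee_pos: [0.4946, 0.1687, 0.1641]
ee_rot: [-3.136, 0.0, 1.553]
ft_force: [-1.5, 0.9, 1.8]
grip_width: 0.0169
```

```bash
python3 -c "
from d import *
show();print(to(bar(.12)),la())"
```

```text
t 14.12 gp [0.4947 0.1687 0.1831] rot [-3.136  0.     1.553] F [-1.5  0.9  1.8] w 0.0169
[-0.039  0.011  0.023] (np.float64(0.12242850731576155), np.float64(0.22021536005607492), np.float64(0.0011632617681203378))
```

Request:
move_arm --motion "0 0.11 -0.33 0 0 0; 0 0.13 -0.33 0 0 0; 0 0.15 -0.32 0 0 0; 0 0.16 -0.31 0 0 0; 0 0.18 -0.3 0 0 0"

```text
clock: 14.75
ee_pos: [0.5188, 0.1677, 0.2139]
ee_rot: [-3.138, 0.002, 1.553]
ft_force: [3.3, -0.1, -7.1]
grip_width: 0.0165
```

```bash
python3 -c "
from d import *
show();print(la(),to(bar(la()[0])),s['q'].round(2))"
```

```text
t 14.75 gp [0.5189 0.1677 0.2329] rot [-3.138e+00  2.000e-03  1.553e+00] F [ 3.3 -0.1 -7.1] w 0.0165
(np.float64(0.3745770990470397), np.float64(0.22031165424254165), np.float64(0.0009481820950942091)) [-0.032  0.018  0.012] [-0.68  0.41  0.37  1.86 -0.18  0.92 -0.25]
```

Request:
move_arm --motion "0 0.2 -0.29 0 0 0; 0 0.21 -0.28 0 0 0; 0 0.22 -0.27 0 0 0; 0 0.24 -0.26 0 0 0; 0 0.25 -0.24 0 0 0"

```text
clock: 15.38
ee_pos: [0.5547, 0.1663, 0.2562]
ee_rot: [-3.137, 0.003, 1.552]
ft_force: [3.4, -0.6, -7.4]
grip_width: 0.0167
```

```bash
python3 -c "
from d import *
show();print(la(),to(bar(la()[0])),s['q'].round(2))"
```

```text
t 15.38 gp [0.5548 0.1664 0.2752] rot [-3.137e+00  3.000e-03  1.552e+00] F [ 3.4 -0.6 -7.4] w 0.0167
(np.float64(0.6269640509281584), np.float64(0.22049932308566872), np.float64(0.000736506487721398)) [-0.025  0.019  0.021] [-0.66  0.42  0.38  1.73 -0.18  1.04 -0.23]
```

Request:
move_arm --motion "0 0.24 -0.22 0 0 0; 0 0.24 -0.21 0 0 0; 0 0.25 -0.2 0 0 0; 0 0.25 -0.18 0 0 0; 0 0.26 -0.17 0 0 0"

```text
clock: 16.0
ee_pos: [0.5944, 0.1648, 0.2852]
ee_rot: [-3.136, 0.005, 1.552]
ft_force: [5.3, -0.2, -12.1]
grip_width: 0.0169
```

```bash
python3 -c "
from d import *
show();print(la(),to(bar(la()[0])),s['q'].round(2))"
```

```text
t 16.0 gp [0.5945 0.1648 0.3042] rot [-3.136  0.005  1.552] F [  5.3  -0.2 -12.1] w 0.0169
(np.float64(0.8506190882421094), np.float64(0.22067846025617785), np.float64(0.0004532424272539415)) [-0.015  0.017  0.03 ] [-0.63  0.46  0.39  1.59 -0.18  1.13 -0.21]
```

Request:
move_arm --motion "0 0.26 -0.12 0 0 0; 0 0.26 -0.11 0 0 0; 0 0.27 -0.1 0 0 0; 0 0.27 -0.09 0 0 0; 0 0.2 -0.06 0 0 0"

```text
clock: 16.62
ee_pos: [0.6349, 0.1635, 0.3028]
ee_rot: [-3.136, 0.005, 1.551]
ft_force: [0.3, -1.2, -3.5]
grip_width: 0.0166
```

```bash
python3 -c "
from d import *
show();print(la(),to(bar(la()[0])),to(bar(1.02)))"
```

```text
t 16.62 gp [0.635  0.1636 0.3218] rot [-3.136  0.005  1.551] F [ 0.3 -1.2 -3.5] w 0.0166
(np.float64(1.0512783212374344), np.float64(0.2205782832330578), np.float64(0.0004355031810621317)) [-0.014  0.009  0.029] [-0.012 -0.207  0.104]
```

Request:
move_arm --motion "0 0 0 0 0 0; 0 0 0 0 0 0; 0 0 0 0 0 0"

```text
clock: 17.0
ee_pos: [0.6354, 0.1635, 0.303]
ee_rot: [-3.137, 0.005, 1.551]
ft_force: [2.0, -1.3, -2.5]
grip_width: 0.0165
```

```bash
python3 -c "
from d import *
from h import *
show();print(la())
for n in('side','wrist'):
    c=env.capture(n);p=c['pixels'][:,:,::-1]
    if n=='side':p=cv2.resize(p[80:260,200:420],(640,524))
    cv2.imwrite('pics/up_'+n+'.png',p)"
```

```text
t 17.0 gp [0.6355 0.1636 0.322 ] rot [-3.137  0.005  1.551] F [ 2.  -1.3 -2.5] w 0.0165
(np.float64(1.053579658246711), np.float64(0.220548657175088), np.float64(0.0004401847553878338))
```

View pics/up_side.png

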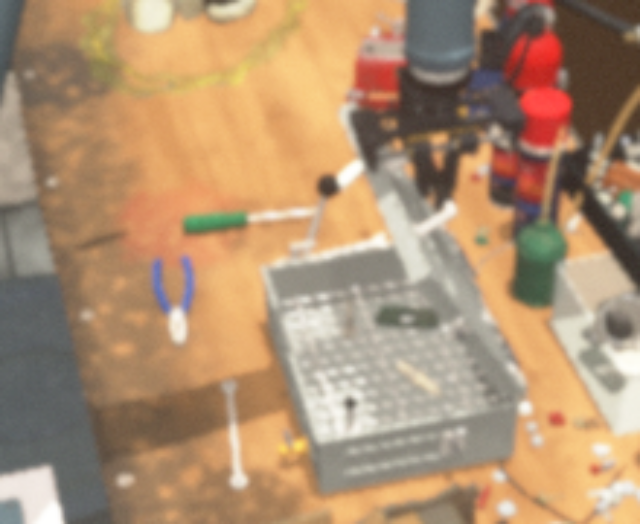

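The side view shows the lid standing open, held at its bar and clear of the stop; the lever is home and the bystanders are in place. Lowering now to about 0.85.

Request:
move_arm --motion "0 -0.2 0.08 0 0 0; 0 -0.25 0.11 0 0 0; 0 -0.25 0.13 0 0 0; 0 -0.24 0.14 0 0 0; 0 -0.2 0.12 0 0 0"

```text
clock: 17.73
ee_pos: [0.5998, 0.1648, 0.2869]
ee_rot: [-3.141, 0.002, 1.552]
ft_force: [-0.1, -1.6, 1.9]
grip_width: 0.0167
```

```bash
python3 -c "
from d import *
show();print(la(),to(bar(.85)))"
```

```text
t 17.73 gp [0.5998 0.1649 0.3059] rot [-3.141e+00  2.000e-03  1.552e+00] F [-0.1 -1.6  1.9] w 0.0167
(np.float64(0.875302013582806), np.float64(0.2196832647006628), np.float64(0.0006281467784798105)) [-0.019 -0.162  0.09 ]
```

Request:
move_arm --motion "0 -0.12 0.07 0 0 0; 0 -0.05 0.03 0 0 0; 0 0 0 0 0 0; 0 0 0 0 0 0; 0 0 0 0 0 0"

```text
clock: 18.35
ee_pos: [0.5934, 0.165, 0.2831]
ee_rot: [-3.139, 0.003, 1.552]
ft_force: [-1.2, -0.6, 1.7]
grip_width: 0.0167
```

Request:
move_arm --motion "0 0 0 0 0 0; 0 0 0 0 0 0; 0 0 0 0 0 0; 0 0 0 0 0 0; 0 0 0 0 0 0"

```text
clock: 18.98
ee_pos: [0.5936, 0.165, 0.2833]
ee_rot: [-3.139, 0.003, 1.552]
ft_force: [-1.6, -1.7, 1.7]
grip_width: 0.0166
```

```bash
python3 -c "
from d import *
from h import *
show();print(la(),s['joint_velocities'].round(3))
c=env.capture('side');p=cv2.resize(c['pixels'][80:260,200:420,::-1],(640,524));cv2.imwrite('pics/fin.png',p)
print(proj(c,bar(.85)),proj(c,lever(0)),blob(c,305,135,320,152,90)[0])"
```

```text
t 18.98 gp [0.5937 0.165  0.3023] rot [-3.139e+00  3.000e-03  1.552e+00] F [-1.6 -1.7  1.7] w 0.0166
(np.float64(0.8427995858658437), np.float64(0.21944348215451015), np.float64(0.0005966074353348793)) [ 0.    -0.001 -0.002 -0.001 -0.001 -0.     0.   ]
(np.float64(336.4124877436254), np.float64(147.26395224823088)) (np.float64(311.1573464075218), np.float64(143.07162810269534)) [314.58064516 137.64516129]
```

View pics/fin.png

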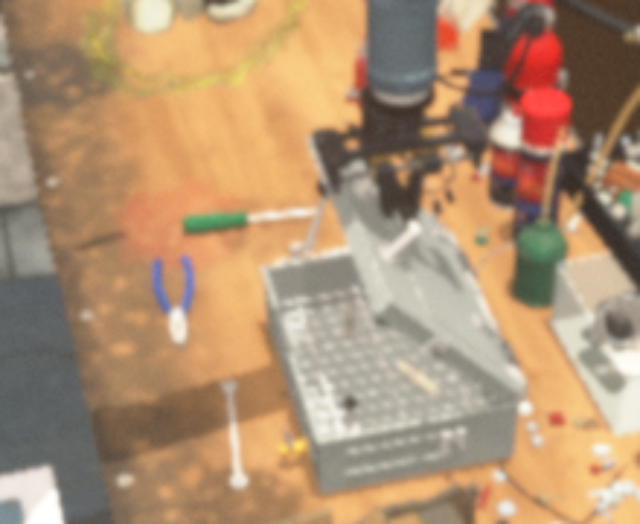

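The lid is held by its bar at about 0.84 rad. The lever rod stands where it did at home (its ball is hidden behind the lid here), and the bystanders have not moved. Handing in.

```bash
python3 -c "
from plant import env
env.finish_job();print(env.read_state()['ee_pos'],env.read_state()['grip_width'])"
```

```text
the job is handed in; nothing more can be done
the job is handed in; nothing more can be done
```

I pulled the latch lever to its stop (about 0.70 rad) and the lid popped up to about 0.12. I eased the lever back to within about 0.02 rad of home before letting go. I then lifted the lid by its bar to about 1.05 rad, past the 0.945 balance point, and held it there. After that I lowered it and handed in at about 19 s of the 62 s, with the gripper holding the bar.

- **Lid:** it was at about 0.84 rad, worked out from the gripper position. The arm was still (joint speeds no more than 0.002 rad/s), the fingers were closed on the bar at a 16.6 mm opening, and the wrist force was about 3 N.
- **Lever:** after letting go, the wrist camera showed the ball within about 3 pixels of its home position. In the last side view the lid hides the ball, so the automatic check there found the wrong spot (5 to 6 pixels off) and I discarded it. The visible part of the lever rod had not moved.
- **Bystanders:** the stay, pliers and screwdriver look unmoved in the last side view. The spanner was last seen undisturbed in the wrist view after I let go of the lever. I did not check the clamp again, but the arm never went near it.

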